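Hold the ball bearing up to the inspection camera

TASK

Lift the ball bearing out of the rack and hold it up to the inspection camera, its centre at the camera's focus (140 mm straight in front of the lens, right above the red tip of the pointer as the tilted camera sees it) and one of its flat faces square to the lens. Finish while still holding it there, still and in the air; leave the other two parts in the rack, and do not push the camera or the mug behind the rack.

Things in the scene. Friction and masses are not known exactly. Their poses are not given: they have to be found in the camera images.
- bearing: The part to show: grey steel ball bearing with a hole, 52 mm diameter, 15 mm wide, 0.13 to 0.25 kg, standing on edge in one of the rack's three slots, axis level. Taken across its rim from above it is solid and 50 mm wide, and both faces stay free. Origin: centre of one end face; its z axis is its axis, the part reaches 15 mm along +z. Either face may be shown.
- bearing_center (a point): The middle of the bearing, on its axis half way through its width: 49 mm above the bench at the start. Axes as bearing.
- rack: Low fixed rack, aluminium base 84 x 212 x 8 mm; origin: centre of its underside. Three blue slot blocks, 36 mm wide in x, at y = -65, 0, +65 mm. Parts stand on slot floors 24 mm above the bench, axis along the rack's y, between walls 18 mm apart with tops 38 mm above the bench; rims overhang the blocks by 7 mm at both sides in x. Lift straight up 20 mm or more to clear the walls.
- pulley: Brass V-belt pulley with grooved rim, 52 mm diameter, 15 mm wide, standing in another slot of the rack; leave it there. Origin: centre of one end face; its z axis is its axis, the part reaches 15 mm along +z.
- wheel: Red plastic wheel, 52 mm diameter, 15 mm wide, with five dark round spots on each face, standing in another slot of the rack; leave it there. Origin: centre of one end face; its z axis is its axis, the part reaches 15 mm along +z.
- camera_stand: Fixed stand of the inspection camera: dark base plate 110 x 110 mm, column and a grey fork that carries the camera's head on a level hinge 280 mm above the bench. Origin: on the bench right under the hinge; its -x axis points level to the side to which the camera looks. A fixed bench grinder, 0.22 m high, stands between rack and camera: carry the bearing round or over it.
- lens (a point): Centre of the lens's front glass (black barrel, 38 mm diameter, on a white head, 60 mm ahead of the hinge). The camera looks along this point's own -x axis, roughly towards the robot and tilted 17 to 34 degrees below the level (varies; the hinge is stiff). The point's y axis is level; its z axis points up, square to the line of sight.
- focus (a point): The focus, a point in the air 140 mm in front of the lens on its line of sight, 167 to 221 mm above the bench; axes as lens. The bearing's centre belongs here, its axis along this x axis, either way round. A solid thin steel pointer rod runs parallel to the line of sight, 60 mm below it, and ends in a red 12 mm ball centred 60 mm from the focus along this -z axis; keep clear.
- mug: Loose white mug with a pale blue pattern and a handle, 82 x 117 x 91 mm, standing upright behind the rack; not to be pushed or knocked. Origin: centre of its underside.
Things that resemble listed ones, but are neither listed nor needed, are in the scene too. What is shaped like the bearing but blue or purple is not meant.

How it is judged (in metres and radians):
On the way, in this order (a step that is already met when the one before it is completed fails the run):
1. the bearing is held by the fingers in the air, clear of the rack (height (world z) of bearing_center above 0.09 m and contact force between the fingers and bearing above 2 N and contact force between bearing and rack below 0.2 N and contact force between bearing and camera_stand below 0.2 N), for 0.2 s.
2. the bearing is held at the camera's focus, square to the lens (distance between bearing_center and focus below 0.015 m and angle between the z axis of bearing and the x axis of focus, either way round below 0.17 rad and contact force between the fingers and bearing above 2 N and contact force between bearing and rack below 0.2 N and contact force between bearing and camera_stand below 0.2 N), for 0.2 s.
At the end, for the whole second after the job is handed in: The fingers hold the bearing in the air, at rest, clear of rack and camera: centre within 15 mm of the focus, axis within 10 degrees of the line of sight, either face to the lens. Pulley and wheel within 15 mm of where they stood, mug within 30 mm, the camera's focus within 10 mm (all of step 2 and height (world z) of bearing_center above 0.12 m and linear speed of bearing below 0.02 m/s and angular speed of bearing below 0.2 rad/s and distance of each of pulley, wheel from where it was at the start of the episode below 0.015 m and distance of mug from where it was at the start of the episode below 0.03 m and distance of focus from where it was at the start of the episode below 0.01 m); the arm keeps its last pose, push and grip.
It fails at once if the pulley or the wheel is moved by more than 15 mm (distance of any of pulley, wheel from where it was at the start of the episode above 0.015 m).
It fails at once if the mug is moved by more than 30 mm or tipped (distance of mug from where it was at the start of the episode above 0.03 m or angle between mug's own z axis and vertical above 0.3 rad).
It fails at once if the camera's head is pushed out of its aim (its focus moves by more than 10 mm) (distance of focus from where it was at the start of the episode above 0.01 m).
It also fails if it takes over 37 s, if anything falls off the work surface, if the arm or the gripper's body presses on something with over 40 N, if the wrist force passes 120 N, or if a joint passes its speed limit or range.

ROBOT

A 6-joint arm with a two-finger parallel gripper is mounted at the origin on a cart in front of the work surface, level with it; the furniture and walls round the work are solid. World frame = base frame: x ahead of the robot, y to its left, z up, the work surface at z = 0. Lengths are in m, angles in degrees, forces in N, time in s.
With the tool pointing down it reaches from about 0.375 to 0.9 m from the base axis. Payload 3.1 kg.
Tool frame: the origin (TCP) lies midway between the tips of the shut fingers; the grasp point (between the pads) lies 19 mm behind it; z points along the fingers, y is the line along which they close (so a half turn about z gives the same grasp; the last joint's range is limited). The gripper opens to 87 mm and grips with 3 to 60 N. Pads are 19 mm wide; open, the fingers measure 117 mm over their backs; the gripper's body (75 mm by 190 mm) begins 51 mm behind the grasp point.
Start: joints at [-85.858, 30.224, 82.088, -0, 67.689, -10.227], TCP at [0.155, -0.605, 0.223] pointing down, gripper open.
Joint ranges: [-176.69, 176.69], [-43.24, 126.21], [12.49, 139.97], [-82, 262], [0, 151.66], [-163.58, 163.58]. Speed limits (degrees/s): [159.86, 159.86, 180, 180, 180, 180].

INTERFACE

Orientations are given as a 3x3 rotation matrix whose columns are the frame's x, y, z axes.
In Python, from rig import read_state, capture, camera_info, hand_in gives the robot as it stands.
- The arm moves only by the tool drive_tool, never from a script. Its argument "motion" is a list of rows, each a list of 2 entries, a list of its own where there are three numbers: the shift along the tool's x, y, z in mm, then the turn, a rotation vector about the tool's x, y, z in rad. A call has 1 to 5 rows; each row shifts and turns the commanded pose from where the row before left it, along the tool's axes as they then stand; what a row does not reach is not made up. A row lasts 1/10 s, in which the tool goes at most 50 mm and 8.59 degrees, less where a joint would pass 70% of its speed; a pose out of reach is approached as far as the arm can. A call is refused whole if a number of a shift passes 50 or a number of a turn 0.15, either way. A call with a gripper value outside its range is refused whole. "gripper" is the opening, from 0 (shut) to 1 (fully open), set as the call begins (left out, the last holds). The fingers move at their own pace and stop on an object; the grip force is fixed at half the most. Time passes only in rows, so rows that do not move let the fingers close. It gives the time, the measured TCP pose, the force, the opening and the grip force at its end, in the units of the state.
- read_state(): the state, without advancing time (a new reading comes with each control period).
- capture(name): name is "side" or "top" or "wrist"; returns the picture (420x560x3 uint8, red, green, blue); there is no depth.
- camera_info(name): a dict with "fovy" (degrees; the focal length in pixels is half the picture's height over the tangent of half this angle, whatever the lens; pixels are square), "cx", "cy" (the principal point, pixels), "k1" (the pictures are not rectified: a ray, as slopes to the right and down, at radius r is drawn at 1 + k1 r^2 times it, then the intrinsics apply), "xyz" and "orientation" of the camera in the world; the wrist camera has in their place "T_tool_cam" (4x4, takes a point from camera to tool coordinates, whose origin is the TCP and whose axes are the flange's). Camera axes: x right, y down, z forward; pixel columns grow to the right and rows downward; lengths in m; the calibration is good to about 2 mm. A picture is of the moment at which its call begins: read the wrist's pose just before it. camera_info takes no time and is no camera call.
- hand_in(): hands the job in; it is judged then, once.
The state is a dict: "time_s": time; "joint_positions": joint angles; "qvel": joint speeds; "tau": joint torques, N m; "position": TCP position; "tcp_rot": TCP orientation; "force": force on the tool from outside, world axes, zero at the start; "moment": the same for the moment, N m; "opening": opening from 0.0 (shut) to 1.0 (fully open); "grasp_force": force on a finger pad.
Only numpy, scipy, OpenCV 4.12 (cv2) and the standard library are available. Lean on these libraries where they do the work, as an engineer would, in place of code of your own. Each camera call takes 0.05 s, during which the arm holds its last target. There are 200 camera calls.

## Working session

There is one attempt and no reset: what is moved stays moved. The work goes in short steps, Python scripts to look and compute and a tool call to move; the robot and the scene stay as the last step left them, time stands still between calls to the robot, and variables do not carry over. Pictures are saved under pics/ and viewed, at most 10 in all, crops included, and the job is handed in when it is done.

Besides the shell and the picture viewer there is one more tool, called after "Call:" in YAML: its name, and indented under it one key for each argument. drive_tool: Moves the arm, as the interface text tells. Its arguments: {"type":"object","properties":{"motion":{"type":"array","items":{"type":"array"}},"gripper":{"type":"number"}},"required":["motion"]}

```bash
mkdir -p pics; cat > h.py <<'E'
import numpy as np, cv2
from rig import read_state, capture, camera_info, hand_in
def cam(n, st=None):
    i=camera_info(n); f=210/np.tan(np.radians(i['fovy'])/2)
    K=np.array([[f,0,i['cx']],[0,f,i['cy']],[0,0,1]])
    if n=='wrist':
        st=st or read_state(); T=np.array(i['T_tool_cam']); R0=np.array(st['tcp_rot'])
        R=R0@T[:3,:3]; p=np.array(st['position'])+R0@T[:3,3]
    else: R=np.array(i['orientation']); p=np.array(i['xyz'])
    return K,i['k1'],R,p
def ray(c,uv):
    K,k1,R,p=c; u=cv2.undistortPoints(np.array(uv,float).reshape(-1,1,2),K,np.array([k1,0,0,0,0.]))[:,0]
    d=np.c_[u,np.ones(len(u))]@R.T; return d/np.linalg.norm(d,axis=1)[:,None]
def proj(c,X):
    K,k1,R,p=c; q=(np.atleast_2d(X)-p)@R
    return cv2.projectPoints(q.reshape(-1,1,3),np.zeros(3),np.zeros(3),K,np.array([k1,0,0,0,0.]))[0][:,0]
def plane(c,uv,z):
    d=ray(c,uv); return c[3]+d*((z-c[3][2])/d[:,2])[:,None]
def tri(cs,uvs):
    A=np.zeros((3,3));b=np.zeros(3)
    for c,uv in zip(cs,uvs):
        d=ray(c,[uv])[0]; M=np.eye(3)-np.outer(d,d); A+=M;b+=M@c[3]
    X=np.linalg.solve(A,b); return X,[np.linalg.norm(np.cross(X-c[3],ray(c,[uv])[0])) for c,uv in zip(cs,uvs)]
E
python3 - <<'E'
from h import *
for n in ['side','top','wrist']:
    im=capture(n); cv2.imwrite(f'pics/{n}0.png',im[...,::-1]); print(n,camera_info(n))
a=[cv2.imread(f'pics/{n}0.png') for n in ['side','top']]
print(read_state())
E
```

```text
side {'fovy': 54.48588471605998, 'cx': 285.52989499973586, 'cy': 209.3055716395541, 'k1': 0.013827820972204955, 'xyz': array([-0.00592455,  0.838251  ,  0.81014293]), 'orientation': array([[-0.83411865, -0.28825127,  0.47027362],
       [-0.55148594,  0.451983  , -0.70112383],
       [-0.01045585, -0.84416976, -0.53597397]])}
top {'fovy': 51.28219094894783, 'cx': 266.7453189478985, 'cy': 203.3309821951829, 'k1': -0.10320195025846245, 'xyz': array([0.290385  , 0.00304695, 1.42983454]), 'orientation': array([[ 0.065526  , -0.97623584,  0.20656702],
       [-0.99784797, -0.06460521,  0.01120733],
       [ 0.00240431, -0.20685686, -0.97836826]])}
wrist {'fovy': 68.71625382014174, 'cx': 277.1374656020662, 'cy': 205.7407302404416, 'k1': -0.034498392732351, 'T_tool_cam': array([[ 7.88472086e-04, -9.56042532e-01, -2.93226968e-01,
         8.05559528e-02],
       [ 9.99999286e-01,  1.01719873e-03, -6.27547088e-04,
         3.54855620e-04],
       [ 8.98231808e-04, -2.93226264e-01,  9.56042651e-01,
        -1.61385863e-01],
       [ 0.00000000e+00,  0.00000000e+00,  0.00000000e+00,
         1.00000000e+00]])}
{'time_s': 0.15, 'joint_positions': array([-8.58575807e+01,  3.02674901e+01,  8.21402695e+01, -1.80154959e-03,
        6.76892367e+01, -1.02274900e+01]), 'qvel': array([-0.04455117, -0.20998828, -0.24846654, -0.0825422 , -0.0422102 ,
        0.07999293]), 'tau': array([ 1.12986188e-03, -4.40431595e+01, -1.76841599e+01,  6.33674674e-02,
        5.52709051e-02, -9.46334330e-05]), 'position': array([ 0.15508918, -0.60486422,  0.22178414]), 'tcp_rot': array([[ 9.68710687e-01,  2.48192630e-01, -1.51301446e-04],
       [ 2.48192527e-01, -9.68709258e-01,  1.68637900e-03],
       [ 2.71979728e-04, -1.67116525e-03, -9.99998567e-01]]), 'force': array([0.24630962, 0.11460794, 0.14531006]), 'moment': array([-0.04315126, -0.02113815, -0.01713619]), 'grasp_force': 0.0, 'opening': 0.9994215942448786}
```

View pics/side0.png

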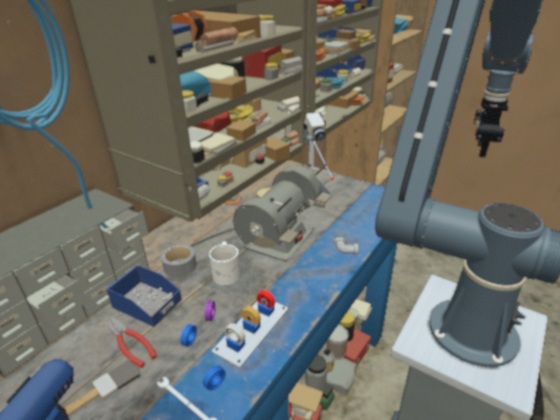

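View pics/top0.png

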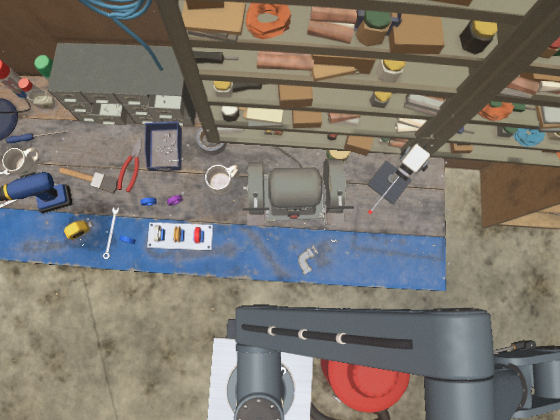

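Side: the rack holds the bearing (236,336), brass pulley (251,317) and red wheel (266,300); the inspection camera is at (316,123), with its red tip at about (332,178). Top: the bearing is at (158,233), the camera at (412,158) and the tip at (370,212). The blue and purple rings lying loose on the bench are decoys. I'll confirm with an enlarged crop.

```bash
python3 - <<'E'
from h import *
s,t=[cv2.imread(f'pics/{n}0.png') for n in ['side','top']]
def crop(im,x,y,w,h): return cv2.resize(im[y:y+h,x:x+w],(400,300),interpolation=cv2.INTER_CUBIC)
o=np.vstack([np.hstack([crop(s,205,280,100,75),crop(t,140,205,80,60)]),np.hstack([crop(s,280,105,100,75),crop(t,360,140,100,75)])])
cv2.imwrite('pics/crops.png',o)
cs,ct=cam('side'),cam('top')
for n,im in (('s',s),('t',t)):
    hsv=cv2.cvtColor(im,cv2.COLOR_BGR2HSV)
    m=((hsv[...,0]<8)|(hsv[...,0]>172))&(hsv[...,1]>140)&(hsv[...,2]>90)
    k,l,st,ce=cv2.connectedComponentsWithStats(m.astype(np.uint8))
    print(n,[(st[i][4],ce[i].round(1).tolist()) for i in range(1,k) if st[i][4]>3])
print(plane(ct,[(158,233),(178,234),(197,235)],.049),plane(cs,[(236,336),(251,317),(266,300)],.049))
print(plane(ct,[(148.5,222.5),(213,224.5),(212,250),(148,247.5)],.008))
print(tri([cs,ct],[(332,178),(370,212)]))
E
```

```text
s [(np.int32(102), [329.3, 1.8]), (np.int32(518), [257.2, 62.2]), (np.int32(5), [390.6, 66.2]), (np.int32(221), [213.3, 121.2]), (np.int32(170), [265.8, 297.1]), (np.int32(164), [142.5, 342.4]), (np.int32(169), [128.1, 352.4]), (np.int32(61), [362.7, 350.0]), (np.int32(22), [349.4, 357.7]), (np.int32(11), [290.0, 410.0]), (np.int32(9), [317.4, 417.6])]
t [(np.int32(59), [555.6, 44.0]), (np.int32(136), [3.5, 69.8]), (np.int32(56), [27.3, 86.5]), (np.int32(128), [122.9, 172.1]), (np.int32(118), [133.3, 175.0]), (np.int32(10), [369.6, 211.7]), (np.int32(64), [196.7, 234.3]), (np.int32(3044), [365.0, 385.4])]
[[0.46210232 0.35977296 0.049     ]
 [0.46336109 0.29500066 0.049     ]
 [0.46434226 0.23383954 0.049     ]] [[0.45467173 0.36612895 0.049     ]
 [0.46093998 0.30058918 0.049     ]
 [0.46371184 0.23369487 0.049     ]]
[[0.49989051 0.40619797 0.008     ]
 [0.50779758 0.19126508 0.008     ]
 [0.42380868 0.18704343 0.008     ]
 [0.41718489 0.39809246 0.008     ]]
(array([ 0.55719342, -0.29486497,  0.13999009]), [np.float64(0.0006315397762711935), np.float64(0.0006315397762713804)])
```

View pics/crops.png

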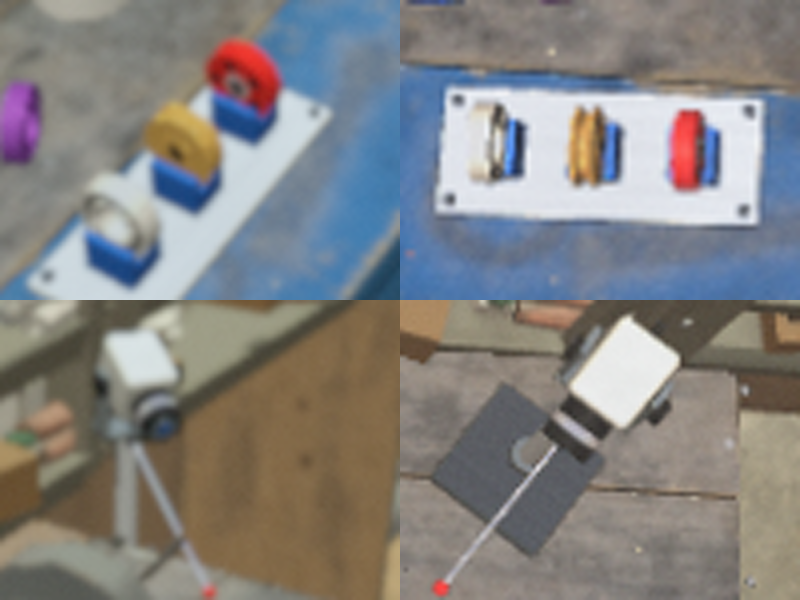

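Top crops confirm that the bearing is the grey ring with a hole in the +y slot. The blue and purple rings are on the bench and aren't meant. Bottom crops show the rod running from its red tip up to the barrel. Next I work out the focus and plan the moves.

```bash
cat >> h.py <<'E'
def focus(tip,heading_deg,zcon=True):
    from scipy.optimize import brentq
    t=brentq(lambda t:.28-.2*np.sin(t)-.06*np.cos(t)-tip[2],.2,.7)
    a=np.radians(heading_deg); h=np.array([np.cos(a),np.sin(a),0]); Z=np.array([0,0,1.])
    d=np.cos(t)*h-np.sin(t)*Z; z=np.sin(t)*h+np.cos(t)*Z
    return np.degrees(t),tip+.06*z,d,z
E
python3 - <<'E'
from h import *
cs,ct=cam('side'),cam('top')
S=[(331.9,177.6),(313.4,140.9)];T=[(369.8,211.7),(397.9,176.6)]
n=[np.cross(*ray(cs,S)),np.cross(*ray(ct,T))]; d=np.cross(*n); d/=np.linalg.norm(d); d*=-np.sign(d[0])
tip=tri([cs,ct],[S[0],T[0]])[0]; print('tip',tip,'end',tri([cs,ct],[S[1],T[1]]))
h=np.degrees(np.arctan2(d[1],d[0])); print('d',d,'head',h,'tilt',np.degrees(np.arcsin(-d[2])))
t,f,dd,z=focus(tip,h); print(t,f,dd,z); L=f-.14*dd; H=f-.2*dd; print('lens',L,proj(cs,L),proj(ct,L),'hinge',H,proj(cs,H),proj(ct,H))
print('base',plane(ct,[(360+505/4,140+82/4),(360+600/4,140+160/4),(360+531/4,140+254/4),(360+432/4,140+180/4)],.005))
E
```

```text
tip [ 0.55743996 -0.29387039  0.14197889] end (array([ 0.65471959, -0.34803626,  0.23544854]), [np.float64(0.010238311577773714), np.float64(0.010238311577773664)])
d [-0.73903739  0.51410524 -0.43533841] head 145.17591453201305 tilt 25.806829633355612
24.67703320044064 [ 0.53687604 -0.27956527  0.19649943] [-0.74594019  0.51890711 -0.41750287] [-0.34273196  0.23841865  0.9086756 ]
lens [ 0.64130767 -0.35221227  0.25494983] [[320.31604941 136.59813921]] [[399.95585044 176.09659407]] hinge [ 0.68606408 -0.38334669  0.28      ] [[313.93565459 124.65396212]] [[413.53042716 158.99218353]]
base [[ 0.79518227 -0.73845143  0.005     ]
 [ 0.73046731 -0.8231626   0.005     ]
 [ 0.64186117 -0.75489674  0.005     ]
 [ 0.70132984 -0.66773474  0.005     ]]
```

Call:
drive_tool:
  motion:
    - [[0,0,-12],[0,0,-0.136]]
    - [[0,0,-12],[0,0,-0.136]]
    - [[0,0,-12],[0,0,-0.136]]
    - [[0,0,-12],[0,0,-0.136]]
    - [[0,0,-12],[0,0,-0.136]]
  gripper: 1

```text
time_s: 0.65
position: [0.1551, -0.6051, 0.2826]
tcp_rot: [[0.593, 0.805, -0.0], [0.805, -0.593, 0.001], [0.001, -0.001, -1.0]]
force: [0.4, 1.5, -0.0]
opening: 1.0
grasp_force: 0.0
```

Call:
drive_tool:
  motion:
    - [[0,0,-12],[0,0,-0.136]]
    - [[0,0,-12],[0,0,-0.136]]
    - [[0,0,-12],[0,0,-0.136]]
    - [[0,0,-12],[0,0,-0.136]]
    - [[0,0,-12],[0,0,-0.136]]

```text
time_s: 1.15
position: [0.1551, -0.6051, 0.3426]
tcp_rot: [[-0.046, 0.999, -0.0], [0.999, 0.046, 0.001], [0.001, -0.0, -1.0]]
force: [0.4, -0.6, -0.6]
opening: 1.0
grasp_force: 0.0
```

```bash
python3 - <<'E'
from h import *
ct=cam('top'); b=plane(ct,[(386.25,160.5),(410,180),(392.75,203.5),(368,185)],.006); print(b,b.mean(0))
e=np.diff(b[[0,1,2,3,0]],axis=0)[:,:2]; print(np.linalg.norm(e,axis=1),np.degrees(np.arctan2(e[:,1],e[:,0])))
E
```

```text
[[ 0.76791243 -0.37982174  0.006     ]
 [ 0.70431293 -0.4623558   0.006     ]
 [ 0.61836513 -0.40285768  0.006     ]
 [ 0.67674117 -0.31776873  0.006     ]] [ 0.69183292 -0.39070099  0.006     ]
[0.10419581 0.10453253 0.10318861 0.11028497] [-127.61730797  145.30673915   55.5475796   -34.2399962 ]
```

Call:
drive_tool:
  motion:
    - [[37,24,0],[0,0,0]]
    - [[37,24,0],[0,0,0]]
    - [[37,24,0],[0,0,0]]
    - [[37,24,0],[0,0,0]]

```text
time_s: 1.55
position: [0.2456, -0.4519, 0.3422]
tcp_rot: [[-0.039, 0.999, 0.0], [0.999, 0.039, 0.001], [0.001, 0.0, -1.0]]
force: [1.5, -0.6, 0.9]
opening: 0.998
grasp_force: 0.0
```

Call:
drive_tool:
  motion:
    - [[37,24,0],[0,0,0]]
    - [[37,24,0],[0,0,0]]
    - [[37,24,0],[0,0,0]]
    - [[37,24,0],[0,0,0]]

```text
time_s: 1.95
position: [0.3356, -0.3002, 0.3424]
tcp_rot: [[-0.04, 0.999, 0.0], [0.999, 0.04, 0.0], [0.0, 0.0, -1.0]]
force: [0.5, -0.4, -0.8]
opening: 1.003
grasp_force: 0.0
```

Call:
drive_tool:
  motion:
    - [[37,24,0],[0,0,0]]
    - [[37,24,0],[0,0,0]]
    - [[37,24,0],[0,0,0]]
    - [[37,24,0],[0,0,0]]

```text
time_s: 2.35
position: [0.4256, -0.1485, 0.3425]
tcp_rot: [[-0.04, 0.999, -0.0], [0.999, 0.04, -0.0], [-0.0, -0.0, -1.0]]
force: [0.8, -1.6, -0.3]
opening: 1.0
grasp_force: 0.0
```

Call:
drive_tool:
  motion:
    - [[42,5,0],[0,0,0]]
    - [[42,5,0],[0,0,0]]
    - [[42,5,0],[0,0,0]]
    - [[42,5,0],[0,0,0]]

```text
time_s: 2.75
position: [0.4381, 0.0202, 0.3424]
tcp_rot: [[-0.04, 0.999, -0.0], [0.999, 0.04, 0.0], [0.0, -0.0, -1.0]]
force: [1.4, -0.3, 0.3]
opening: 1.001
grasp_force: 0.0
```

Call:
drive_tool:
  motion:
    - [[42,5,0],[0,0,0]]
    - [[42,5,0],[0,0,0]]
    - [[42,5,0],[0,0,0]]
    - [[42,5,0],[0,0,0]]

```text
time_s: 3.15
position: [0.4513, 0.1888, 0.3424]
tcp_rot: [[-0.04, 0.999, -0.0], [0.999, 0.04, -0.0], [-0.0, -0.0, -1.0]]
force: [1.3, -0.5, 1.0]
opening: 1.0
grasp_force: 0.0
```

Call:
drive_tool:
  motion:
    - [[42,5,35],[0,0,0]]
    - [[42,5,35],[0,0,0]]
    - [[42,5,35],[0,0,0]]
    - [[42,5,35],[0,0,0]]
    - [[0,0,0],[0,0,0]]

```text
time_s: 3.65
position: [0.4608, 0.3432, 0.2095]
tcp_rot: [[-0.044, 0.999, -0.009], [0.999, 0.044, -0.003], [-0.002, -0.009, -1.0]]
force: [-1.2, -1.1, -0.2]
opening: 1.002
grasp_force: 0.0
```

```bash
python3 - <<'E'
from h import *
st=read_state(); im=capture('wrist'); cv2.imwrite('pics/w1.png',im[...,::-1]); c=cam('wrist',st)
print(st['position'],proj(c,[[.46,.361,.049],[.4622,.2957,.049]]))
E
```

```text
[0.46077899 0.34322464 0.20952979] [[278.64405535 173.15030764]
 [277.90463267 230.48375309]]
```

View pics/w1.png

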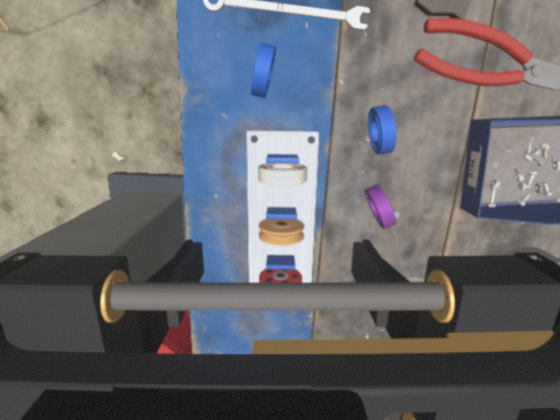

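The wrist view shows the bearing (grey ring) at (282,173), the pulley at (281,231) and the wheel at (281,278). Both rings lying to the right are decoys. I'll measure the bearing's rim precisely.

```bash
python3 - <<'E'
from h import *
st=read_state(); im=capture('wrist').astype(int); c=cam('wrist',st); print(st['position'],st['tcp_rot'].round(4).tolist())
hsv=cv2.cvtColor(im.astype(np.uint8),cv2.COLOR_RGB2HSV).astype(int)
o=im[158:190,250:316]; 
for y in (164,168,172,176,180,184): print(y,[tuple(v) for v in im[y,252:262]],[tuple(v) for v in im[y,302:312]])
print('col264',[tuple(im[y,264]) for y in range(156,192,2)])
pm=(hsv[...,0]>10)&(hsv[...,0]<25)&(hsv[...,1]>110)&(hsv[...,2]>80); pm[:210]=0;pm[250:]=0;pm[:,:240]=0;pm[:,320:]=0
y,x=np.where(pm); print('pulley',x.min(),x.max(),y.min(),y.max())
# rack plate corners
for uv in [(247.5,132),(319,132),(314,283),(249,282)]: print(plane(c,[uv],.008))
E
```

```text
[0.46173894 0.34168553 0.21175752] [[-0.0435, 0.999, -0.006], [0.999, 0.0435, -0.0029], [-0.0027, -0.0062, -1.0]]
164 [(np.int64(220), np.int64(224), np.int64(232)), (np.int64(222), np.int64(226), np.int64(232)), (np.int64(221), np.int64(225), np.int64(232)), (np.int64(221), np.int64(226), np.int64(232)), (np.int64(210), np.int64(214), np.int64(220)), (np.int64(178), np.int64(182), np.int64(186)), (np.int64(144), np.int64(144), np.int64(143)), (np.int64(132), np.int64(130), np.int64(126)), (np.int64(129), np.int64(125), np.int64(121)), (np.int64(123), np.int64(119), np.int64(116))] [(np.int64(132), np.int64(128), np.int64(126)), (np.int64(142), np.int64(139), np.int64(139)), (np.int64(157), np.int64(158), np.int64(161)), (np.int64(188), np.int64(191), np.int64(199)), (np.int64(216), np.int64(220), np.int64(226)), (np.int64(220), np.int64(225), np.int64(232)), (np.int64(224), np.int64(228), np.int64(233)), (np.int64(227), np.int64(231), np.int64(236)), (np.int64(226), np.int64(230), np.int64(236)), (np.int64(224), np.int64(229), np.int64(235))]
168 [(np.int64(222), np.int64(226), np.i
[... 5014 characters left out ...]
int64(206)), (np.int64(221), np.int64(219), np.int64(211)), (np.int64(222), np.int64(221), np.int64(211)), (np.int64(220), np.int64(218), np.int64(208)), (np.int64(221), np.int64(219), np.int64(211)), (np.int64(219), np.int64(218), np.int64(208)), (np.int64(218), np.int64(217), np.int64(211)), (np.int64(216), np.int64(220), np.int64(225)), (np.int64(220), np.int64(225), np.int64(232)), (np.int64(220), np.int64(224), np.int64(231)), (np.int64(222), np.int64(225), np.int64(232)), (np.int64(220), np.int64(224), np.int64(231))]
pulley 260 300 223 240
[[0.42343227 0.39772303 0.008     ]]
[[0.50629171 0.401453   0.008     ]]
[[0.51635828 0.20294162 0.008     ]]
[[0.428559   0.20030703 0.008     ]]
```

```bash
python3 - <<'E'
from h import *
st=read_state(); c=cam('wrist',st); R=st['tcp_rot']; p=st['position']
ct=cam('top')
for uv in [(281.4,171.5),(280,231)]:
    X=plane(c,[uv],.049)[0]; print(X, ((X-p)@R*1000).round(1), proj(ct,X), 'w', plane(c,[(256.8,171.5),(306,171.5)],.049)[:,0])
print(read_state()['position'])
E
```

```text
[0.4659501  0.35990895 0.049     ] [ 19.2   4.4 164.6] [[158.09317713 231.80865188]] w [0.43955453 0.49233977]
[0.46757125 0.29133329 0.049     ] [-49.4   3.2 164.7] [[179.27049026 232.77403911]] w [0.43955453 0.49233977]
[0.4628162  0.34088798 0.2136419 ]
```

Call:
drive_tool:
  motion:
    - [[5,1,28],[0,0,0]]
    - [[5,1,28],[0,0,0]]
    - [[5,1,28],[0,0,0]]
    - [[0,0,0],[0,0,0]]
    - [[0,0,0],[0,0,0]]

```text
time_s: 4.25
position: [0.4669, 0.355, 0.1324]
tcp_rot: [[-0.039, 0.999, 0.001], [0.999, 0.039, 0.0], [0.0, 0.001, -1.0]]
force: [-0.1, -0.9, -0.3]
opening: 0.999
grasp_force: 0.0
```

Call:
drive_tool:
  motion:
    - [[0,0,0],[0,0,0]]
    - [[0,0,0],[0,0,0]]

```text
time_s: 4.45
position: [0.4674, 0.3559, 0.1332]
tcp_rot: [[-0.039, 0.999, 0.003], [0.999, 0.039, 0.002], [0.001, 0.003, -1.0]]
force: [0.0, -0.8, -0.1]
opening: 1.002
grasp_force: 0.0
```

```bash
python3 - <<'E'
from h import *
st=read_state(); im=capture('wrist'); c=cam('wrist',st); print(st['time_s'],st['position'],st['tcp_rot'].round(4).tolist(),st['qvel'].round(2))
P=np.array([.4645,.360,.049]); print(((P-st['position'])@st['tcp_rot']*1000).round(1)); q=proj(c,P)[0]; print(q)
x,y=q.astype(int); o=im[max(0,y-75):y+75,x-100:x+100,::-1]; print(x-100,max(0,y-75)); cv2.imwrite('pics/w2.png',cv2.resize(o,None,fx=4,fy=4))
E
```

```text
4.45 [0.46742375 0.35591049 0.13318166] [[-0.0394, 0.9992, 0.0034], [0.9992, 0.0394, 0.0016], [0.0015, 0.0035, -1.0]] [ 0.22  0.3   0.33 -0.11 -0.06  0.05]
[ 4.1 -3.1 84.2]
[273.70723702 207.17643854]
173 132
```

View pics/w2.png

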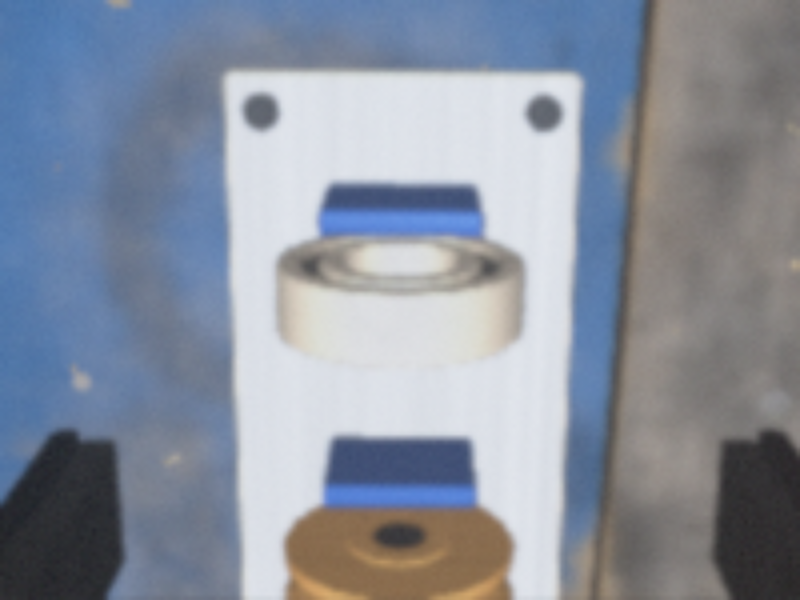

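The crop shows the bearing ring centred at (273,207) in full-image pixels, matching the predicted (273.7,207.2). The tool is aligned with the rack, so I descend and grip.

Call:
drive_tool:
  motion:
    - [[2,-1.5,15],[0,0,0]]
    - [[2,-1.5,25],[0,0,0]]
    - [[0,0,25],[0,0,0]]
    - [[0,0,23],[0,0,0]]
    - [[0,0,15],[0,0,0]]

```text
time_s: 5.0
position: [0.4629, 0.3596, 0.0273]
tcp_rot: [[-0.04, 0.999, -0.0], [0.999, 0.04, -0.0], [-0.0, -0.0, -1.0]]
force: [-0.7, -0.5, -0.3]
opening: 0.998
grasp_force: 0.0
```

Call:
drive_tool:
  motion:
    - [[0,0,0],[0,0,0]]
    - [[0,0,0],[0,0,0]]
    - [[0,0,0],[0,0,0]]

```text
time_s: 5.3
position: [0.464, 0.3602, 0.0293]
tcp_rot: [[-0.04, 0.999, 0.002], [0.999, 0.04, 0.001], [0.001, 0.002, -1.0]]
force: [-0.5, -0.1, 0.4]
opening: 1.0
grasp_force: 0.0
```

```bash
python3 - <<'E'
from h import *
st=read_state(); print(st['position'],st['force'],((np.array([.4643,.360,.049])-st['position'])@st['tcp_rot']*1000).round(1))
E
```

```text
[0.4640136  0.36017673 0.02934662] [-0.47075301 -0.05312279  0.4290528 ] [ -0.2   0.3 -19.7]
```

Aligned within 1 mm. Closing the gripper.

Call:
drive_tool:
  motion:
    - [[0,0,0],[0,0,0]]
    - [[0,0,0],[0,0,0]]
    - [[0,0,0],[0,0,0]]
    - [[0,0,0],[0,0,0]]
    - [[0,0,0],[0,0,0]]
  gripper: 0

```text
time_s: 5.8
position: [0.463, 0.3597, 0.0281]
tcp_rot: [[-0.04, 0.999, 0.0], [0.999, 0.04, 0.0], [0.0, 0.0, -1.0]]
force: [1.5, -0.4, 0.5]
opening: 0.629
grasp_force: 0.0
```

Call:
drive_tool:
  motion:
    - [[0,0,0],[0,0,0]]
    - [[0,0,0],[0,0,0]]
    - [[0,0,0],[0,0,0]]
    - [[0,0,-5],[0,0,0]]
    - [[0,0,-8],[0,0,0]]

```text
time_s: 6.3
position: [0.4622, 0.3592, 0.0407]
tcp_rot: [[-0.04, 0.999, -0.002], [0.999, 0.04, -0.001], [-0.001, -0.002, -1.0]]
force: [-0.5, 0.1, -1.3]
opening: 0.572
grasp_force: 30.0
```

Call:
drive_tool:
  motion:
    - [[0,0,-15],[0,0,0]]
    - [[0,0,-25],[0,0,0]]
    - [[0,0,-30],[0,0,0]]
    - [[0,0,-30],[0,0,0]]
    - [[0,0,-30],[0,0,0]]

```text
time_s: 6.8
position: [0.4627, 0.3596, 0.1734]
tcp_rot: [[-0.04, 0.999, 0.001], [0.999, 0.04, 0.0], [0.0, 0.001, -1.0]]
force: [0.5, 0.0, -1.6]
opening: 0.569
grasp_force: 30.0
```

Call:
drive_tool:
  motion:
    - [[0,0,-30],[0,0,0]]
    - [[0,0,-30],[0,0,0]]
    - [[0,0,-30],[0,0,0]]
    - [[0,0,-30],[0,0,0]]
    - [[0,0,-20],[0,0,0]]

```text
time_s: 7.3
position: [0.4631, 0.3598, 0.3148]
tcp_rot: [[-0.04, 0.999, 0.004], [0.999, 0.04, 0.002], [0.002, 0.004, -1.0]]
force: [1.0, 0.6, -2.5]
opening: 0.574
grasp_force: 30.0
```

```bash
python3 - <<'E'
from h import *
st=read_state(); print(st['position'],st['joint_positions'].round(1),st['grasp_force'],st['opening'])
t,f,d,z=focus(np.array([.5573,-.2944,.141]),145.2)
R=np.c_[d,np.cross(-z,d),-z]; print(t,f,f+.019*R[:,2]); print(R.round(3))
E
```

```text
[0.46305025 0.35980432 0.31482792] [26.9 21.8 81.2  0.  76.7 24.6] 29.996568839997053 0.5736947296737569
25.035981685013024 [ 0.53645    -0.27990887  0.19536253] [ 0.5430525  -0.28449773  0.17814773]
[[-0.744  0.571  0.347]
 [ 0.517  0.821 -0.242]
 [-0.423  0.    -0.906]]
```

Call:
drive_tool:
  motion:
    - [[-15,-1,0],[0,0,0]]
    - [[-30,-1,0],[0,0,0]]
    - [[-40,-1,0],[0,0,0]]
    - [[-40,-1,0],[0,0,0]]
    - [[-40,-1,0],[0,0,0]]

```text
time_s: 7.8
position: [0.4626, 0.1921, 0.3099]
tcp_rot: [[-0.04, 0.999, -0.003], [0.999, 0.04, -0.001], [-0.001, -0.003, -1.0]]
force: [1.2, -0.1, -0.8]
opening: 0.571
grasp_force: 30.0
```

Call:
drive_tool:
  motion:
    - [[-40,-1,0],[0,0,0]]
    - [[-40,-1,0],[0,0,0]]
    - [[-40,-1,0],[0,0,0]]
    - [[-40,-1,0],[0,0,0]]
    - [[-40,-1,0],[0,0,0]]

```text
time_s: 8.3
position: [0.4653, -0.0074, 0.3101]
tcp_rot: [[-0.04, 0.999, -0.003], [0.999, 0.04, 0.0], [0.0, -0.003, -1.0]]
force: [1.1, -0.1, -1.7]
opening: 0.571
grasp_force: 30.0
```

Call:
drive_tool:
  motion:
    - [[-40,-1,0],[0,0,0]]
    - [[-40,-1,0],[0,0,0]]
    - [[-40,-1,0],[0,0,0]]
    - [[-40,-1,0],[0,0,0]]
    - [[-20,-1,0],[0,0,0]]

```text
time_s: 8.8
position: [0.4679, -0.1887, 0.31]
tcp_rot: [[-0.037, 0.999, -0.002], [0.999, 0.037, -0.001], [-0.0, -0.002, -1.0]]
force: [-0.1, 1.0, -2.3]
opening: 0.574
grasp_force: 30.0
```

Call:
drive_tool:
  motion:
    - [[-10,0,0],[0,0,-0.1]]
    - [[0,0,0],[0,0,-0.12]]
    - [[0,0,0],[0,0,-0.12]]
    - [[0,0,0],[0,0,-0.12]]
    - [[0,0,0],[0,0,-0.12]]

```text
time_s: 9.3
position: [0.468, -0.1952, 0.3098]
tcp_rot: [[-0.585, 0.811, -0.003], [0.811, 0.585, 0.001], [0.003, -0.002, -1.0]]
force: [-0.5, 0.5, -1.9]
opening: 0.575
grasp_force: 30.0
```

Call:
drive_tool:
  motion:
    - [[0,0,0],[0,0,-0.12]]
    - [[0,0,0],[0,0,-0.12]]
    - [[0,0,0],[0,0,-0.1]]
    - [[0,0,0],[0,0,0]]
    - [[0,0,0],[0,0,0]]

```text
time_s: 9.8
position: [0.4689, -0.1953, 0.3104]
tcp_rot: [[-0.818, 0.576, -0.002], [0.576, 0.818, 0.001], [0.002, -0.0, -1.0]]
force: [-0.3, -0.2, -1.5]
opening: 0.574
grasp_force: 30.0
```

```bash
python3 - <<'E'
from h import *
st=read_state(); print(st['position'],st['joint_positions'].round(1),np.degrees(np.arctan2(st['tcp_rot'][1,0],st['tcp_rot'][0,0])))
for n in ['wrist','side']:
    st=read_state(); im=capture(n); cv2.imwrite(f'pics/{n}3.png',im[...,::-1]); print(st['position'],st['tcp_rot'].tolist())
    hsv=cv2.cvtColor(im,cv2.COLOR_RGB2HSV); m=((hsv[...,0]<8)|(hsv[...,0]>172))&(hsv[...,1]>120)&(hsv[...,2]>80)
    k,l,s,ce=cv2.connectedComponentsWithStats(m.astype(np.uint8)); print([(s[i][4],ce[i].round(1).tolist()) for i in range(1,k) if s[i][4]>3]); print(proj(cam(n,st),[.5573,-.2944,.141]))
E
```

```text
[ 0.46893104 -0.1952731   0.31036203] [-35.2  15.4  91.9  -0.   72.8 -90.1] 144.85420254097866
[ 0.46893104 -0.1952731   0.31036203] [[-0.8176882304403001, 0.5756586493801829, -0.0017541930321894506], [0.5756578921827037, 0.8176900812408464, 0.0009603166690267976], [0.0019872008396722976, -0.00022457542563292883, -0.9999980002973512]]
[(np.int32(14810), [118.1, 60.2]), (np.int32(11), [467.5, 412.4])]
[[252.72520227 290.35940944]]
[ 0.46924521 -0.19535327  0.31055341] [[-0.8179404786081904, 0.5753014835538768, -0.0012555775216279987], [0.5753010984022419, 0.8179414262602694, 0.0006851164064120279], [0.0014211373538366703, -0.00016195068595875183, -0.9999989770697753]]
[(np.int32(109), [329.5, 1.9]), (np.int32(582), [257.8, 61.4]), (np.int32(361), [215.7, 122.0]), (np.int32(12), [259.9, 155.8]), (np.int32(12), [227.8, 173.6]), (np.int32(12), [299.8, 237.0]), (np.int32(180), [265.8, 297.1]), (np.int32(216), [142.3, 342.0]), (np.int32(503), [356.4, 345.9]), (np.int32(222), [128.2, 352.4]), (np.int32(24), [289.8, 409.5]), (np.int32(70), [316.6, 414.0]), (np.int32(23), [297.0, 418.0])]
[[332.10484403 177.81683891]]
```

View pics/wrist3.png

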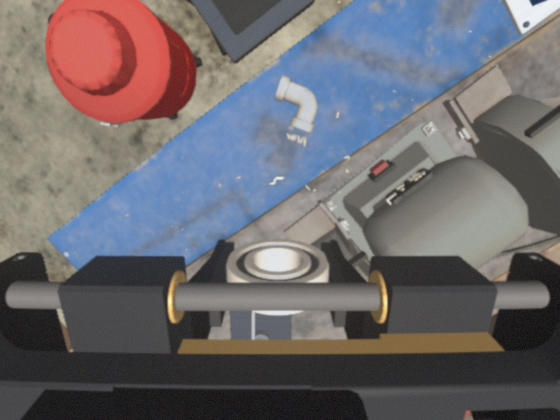

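The wrist view shows the bearing held squarely between the fingers at (278,262), over clear bench beside the grinder. Next I tilt the tool to the line of sight.

Call:
drive_tool:
  motion:
    - [[0,0,0],[0,-0.077,0]]
    - [[0,0,0],[0,-0.09,0]]
    - [[0,0,0],[0,-0.09,0]]
    - [[0,0,0],[0,-0.09,0]]
    - [[0,0,0],[0,-0.09,0]]

```text
time_s: 10.4
position: [0.4697, -0.1952, 0.3112]
tcp_rot: [[-0.741, 0.574, 0.349], [0.52, 0.819, -0.244], [-0.426, 0.0, -0.905]]
force: [-0.4, 0.0, -0.8]
opening: 0.572
grasp_force: 30.0
```

Call:
drive_tool:
  motion:
    - [[0,0,0],[0,0,0]]
    - [[0,0,0],[0,0,0]]
    - [[0,0,0],[0,0,0]]

```text
time_s: 10.7
position: [0.4713, -0.1964, 0.3118]
tcp_rot: [[-0.742, 0.574, 0.347], [0.52, 0.819, -0.243], [-0.424, 0.0, -0.906]]
force: [0.4, -0.3, -0.9]
opening: 0.574
grasp_force: 30.0
```

```bash
cat > g.py <<'E'
from h import *
from scipy.spatial.transform import Rotation as Ro
t,f,d,z=focus(np.array([.5573,-.2944,.141]),145.2)
R=np.c_[d,np.cross(-z,d),-z]
def go():
    st=read_state(); q=np.array(st['tcp_rot']); p=np.array(st['position'])
    print(p,st['joint_positions'].round(1),'turn',Ro.from_matrix(q.T@R).as_rotvec().round(3),'shift',((f+.019*R[:,2]-p)@q*1000).round(1),st['grasp_force'])
E
python3 -c "from g import *;go()"
```

```text
[ 0.47128308 -0.19641807  0.31184301] [-3.520e+01  6.200e+00  1.091e+02  1.000e-01  3.970e+01 -9.030e+01] turn [-0.002  0.001 -0.004] shift [-42.3 -30.9 167.4] 29.99686947092414
```

Call:
drive_tool:
  motion:
    - [[-10,-8,20],[0,0,0]]
    - [[-10,-8,30],[0,0,0]]
    - [[-10,-8,30],[0,0,0]]
    - [[-12,-7,30],[0,0,0]]
    - [[0,0,0],[0,0,0]]

```text
time_s: 11.2
position: [0.5234, -0.2723, 0.2263]
tcp_rot: [[-0.742, 0.575, 0.344], [0.522, 0.818, -0.242], [-0.421, 0.0, -0.907]]
force: [-0.4, 0.9, -2.0]
opening: 0.571
grasp_force: 30.0
```

```bash
python3 - <<'E'
from g import *
go(); s=capture('side')[...,::-1]; t=capture('top')[...,::-1]
def crop(im,x,y,w,h): return cv2.resize(im[y:y+h,x:x+w],(400,300),interpolation=cv2.INTER_CUBIC)
cv2.imwrite('pics/c4.png',np.hstack([crop(s,280,105,100,75),crop(t,340,150,100,75)]))
for c in (cam('side'),cam('top')): print(proj(c,[f,[.5573,-.2944,.141],f-.14*d]).round(1).tolist())
E
```

```text
[ 0.52342147 -0.27231716  0.22632465] [-39.3  20.  106.2   3.6  29.  -96.9] turn [-0.002 -0.003 -0.005] shift [-0.7  1.3 53.4] 29.996661795303226
[[336.4, 166.7], [332.1, 177.8], [320.5, 136.7]]
[[369.1, 214.9], [369.9, 211.7], [400.0, 176.4]]
```

View pics/c4.png

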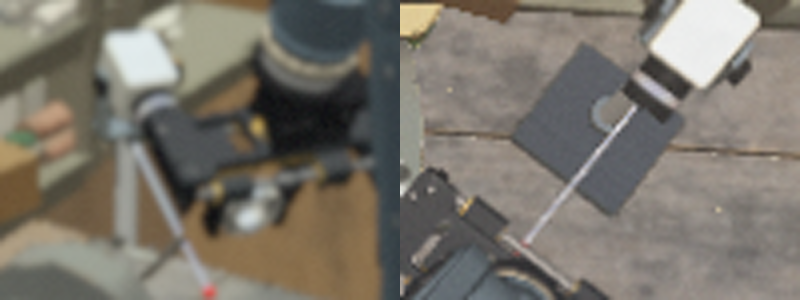

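The crop shows the bearing beside the sight line and the red tip at about (332,178) in the side view, as predicted. Rod, stand base and lens agree on heading to within about 2°. I'll go in the last 53 mm.

Call:
drive_tool:
  motion:
    - [[0,0,15],[0,0,0]]
    - [[0,0,15],[0,0,0]]
    - [[0,1,12],[0,0,0]]
    - [[0,0,8],[0,0,0]]
    - [[0,0,3],[0,0,0]]

```text
time_s: 11.8
position: [0.5407, -0.2812, 0.1803]
tcp_rot: [[-0.743, 0.573, 0.346], [0.52, 0.819, -0.242], [-0.422, 0.0, -0.907]]
force: [0.6, 0.2, -1.4]
opening: 0.575
grasp_force: 30.0
```

Call:
drive_tool:
  motion:
    - [[0,0,0],[0,0,0]]
    - [[0,0,0],[0,0,0]]
    - [[0,0,0],[0,0,0]]
    - [[0,0,0],[0,0,0]]
    - [[0,0,0],[0,0,0]]

```text
time_s: 12.3
position: [0.5407, -0.2815, 0.1815]
tcp_rot: [[-0.742, 0.574, 0.347], [0.519, 0.819, -0.243], [-0.424, -0.0, -0.906]]
force: [-0.4, 0.5, -0.9]
opening: 0.571
grasp_force: 30.0
```

```bash
python3 - <<'E'
from g import *
go(); s=capture('side')[...,::-1]; st=read_state(); w=capture('wrist')[...,::-1]
def crop(im,x,y,w,h): return cv2.resize(im[y:y+h,x:x+w],(400,300),interpolation=cv2.INTER_CUBIC)
cv2.imwrite('pics/c5.png',np.hstack([crop(s,280,105,100,75),crop(w,198,220,160,120)]))
g=st['position']-.019*st['tcp_rot'][:,2]
print(proj(cam('side'),[f,g]).round(1).tolist(),proj(cam('wrist',st),[g,g-.0075*st['tcp_rot'][:,0],g+.0075*st['tcp_rot'][:,0]]).round(1).tolist())
E
```

```text
[ 0.5407426  -0.28149755  0.18153672] [-38.8  25.5 106.4   4.1  23.1 -97.3] turn [-0.001  0.001 -0.003] shift [-1.8 -1.1  4.6] 29.99671538360417
[[336.4, 166.7], [336.7, 166.4]] [[277.8, 274.5], [277.8, 287.1], [277.8, 261.6]]
```

View pics/c5.png

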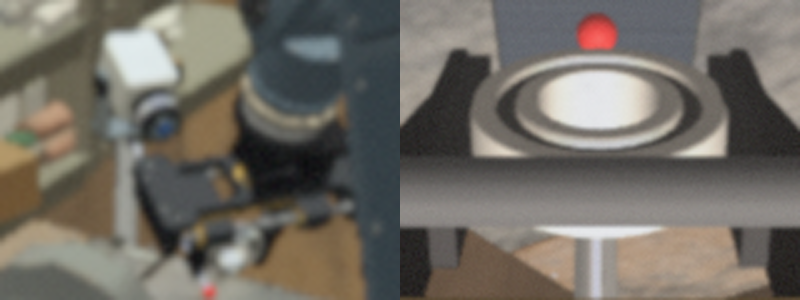

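The wrist view shows the red tip at (276.8,233) and the rod coming out below the bearing in the same column, so the heading is aligned. I check the tip's predicted pixel and send the last few millimetres.

```bash
python3 - <<'E'
from g import *
st=read_state(); im=capture('wrist'); c=cam('wrist',st); q=st['tcp_rot']; p=st['position']; g=p-.019*q[:,2]
hsv=cv2.cvtColor(im,cv2.COLOR_RGB2HSV); m=((hsv[...,0]<8)|(hsv[...,0]>172))&(hsv[...,1]>110)&(hsv[...,2]>80); m[:210]=0; m[260:]=0
y,x=np.where(m[:,250:310]); x=x+250; print('tip seen',x.min(),x.max(),y.min(),y.max())
print('tip est',proj(c,[.5573,-.2944,.141]),'ideal if at focus',proj(c,g+.06*q[:,2]), 'shift 5mm x',proj(c,g+.06*q[:,2]+.005*q[:,0]))
go()
E
```

```text
tip seen 269 284 226 239
tip est [[275.99126496 231.7917476 ]] ideal if at focus [[277.51427933 231.59646   ]] shift 5mm x [[277.51889992 224.97635725]]
[ 0.54069451 -0.28146649  0.18131282] [-38.8  25.5 106.4   4.1  23.1 -97.3] turn [-0.001  0.    -0.003] shift [-2.  -1.1  4.4] 29.996820269152522
```

Call:
drive_tool:
  motion:
    - [[-1,-1,2],[0,0,0]]
    - [[-1,0,3],[0,0,0]]
    - [[0,0,0],[0,0,0]]
    - [[0,0,0],[0,0,0]]
    - [[0,0,0],[0,0,0]]

```text
time_s: 12.95
position: [0.5433, -0.2845, 0.1773]
tcp_rot: [[-0.742, 0.574, 0.347], [0.52, 0.819, -0.243], [-0.423, 0.0, -0.906]]
force: [-0.6, -0.2, -2.5]
opening: 0.573
grasp_force: 30.0
```

```bash
python3 - <<'E'
from g import *
go(); st=read_state(); print(st['qvel'].round(2),st['force'].round(1)); capture('wrist'); go()
E
```

```text
[ 0.54330038 -0.28446037  0.17733913] [-38.9  26.2 106.1   4.3  22.8 -97.5] turn [-0.001 -0.    -0.003] shift [-0.2 -0.2 -0.8] 29.996882658451796
[ 0.03 -0.18  0.13 -0.   -0.04  0.  ] [-0.6 -0.2 -2.5]
[ 0.54329498 -0.28447355  0.17738046] [-38.9  26.2 106.1   4.3  22.8 -97.5] turn [-0.001 -0.    -0.003] shift [-0.2 -0.2 -0.8] 29.99686772469431
```

The tip seen in the wrist view agrees with the estimate to about 1 px (under 1 mm). I let it settle, then hand in.

Call:
drive_tool:
  motion:
    - [[0,0,0],[0,0,0]]
    - [[0,0,0],[0,0,0]]
    - [[0,0,0],[0,0,0]]
    - [[0,0,0],[0,0,0]]
    - [[0,0,0],[0,0,0]]

```text
time_s: 13.5
position: [0.5433, -0.2845, 0.1775]
tcp_rot: [[-0.742, 0.573, 0.347], [0.52, 0.819, -0.243], [-0.423, -0.0, -0.906]]
force: [-0.3, 0.5, -1.8]
opening: 0.573
grasp_force: 30.0
```

```bash
python3 -c "
from g import *
go(); print(hand_in())"
```

```text
[ 0.54330391 -0.2844767   0.17745216] [-38.9  26.2 106.1   4.3  22.8 -97.5] turn [-0.001 -0.    -0.003] shift [-0.1 -0.2 -0.7] 29.996719993650913
the job is handed in; nothing more can be done
None
```

I handed the job in at about 13.5 s with the bearing gripped at 30 N and held still, about 1 mm from the estimated focus and square to the estimated line of sight; no pass/fail result came back.

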